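# Cap the manifold ports and hold the leak probe on the weld spot

### The job

Get this gas manifold ready for its leak reading: before taking up the yellow probe, push both red port caps straight down until they are fully home. Then lift the probe out of its stand and hold its brass nose on the green spot, square to the sloping pad, pressing gently so that the sprung nose goes about half way in and never hits hard; leave everything else on the bench where it is. Finish while still holding the probe there in the gripper, steady - do not put it down or let go.

Things in the scene. Friction and masses are not known exactly. Their poses are not given: they have to be found in the camera images.
- manifold: Silver manifold block, 58 x 170 x 50 mm (x, y, z), top 80 mm above the bench, held in a fixed blue vice. Origin: centre of the vice's underside; z up, y along the block. Vice jaws 73 mm high, |x| to 60 mm; its screw and cross bar reach x = -87 mm, 55 mm high. Capped ports at y = +65 and -65 mm, the sloping pad between them. Place and yaw vary.
- pad: Dark steel pad fixed on top of the manifold: rigid sloping face 40 x 44 mm with a green spot 20 mm across in a white ring. Origin: centre of the spot, 98 mm above the bench. Its z is the face's outward normal, leaning 20 degrees from vertical towards the manifold's -x side (the side of the vice's screw); its y is level, along the block.
- cap_1 (a joint): Red cap on the port at the manifold's +y end, travel in m straight down: 0 = fully raised, 0.010 = fully home on its flange. Starts raised (0 to 0.004). Sliding friction about 6 N; it stays where it is pushed. There is a hard stop at 0.010.
- cap_1_top (a point): Centre of the flat top of the +y red cap (34 mm across, 22 mm tall), 118 mm above the bench when fully raised, 108 mm when fully home.
- cap_2 (a joint): The same for the red cap at the manifold's -y end: 0 = fully raised, 0.010 m = fully home.
- cap_2_top (a point): Centre of the flat top of the -y red cap, same sizes.
- stand: Probe stand fixed to the bench: black base 90 x 90 x 10 mm with an upright grey square tube, 36 mm outside, 20 mm square hole, its rim 90 mm above the bench. Origin: centre of the base's underside, z up. Its place varies; it and the manifold may be on either side.
- probe: Cordless leak probe, about 150 g, nose down in the stand's tube. Yellow grip 30 x 30 mm, 50 mm tall (black disc 6 mm tall on top); below it a steel barrel 16 mm across, 60 mm long, then the brass nose. Origin: centre of the grip's underside, which rests on the stand's rim; z from nose to grip, x and y square to the grip's sides. Raise it 75 mm or more to clear the tube.
- nose (a joint): How far the probe's sprung brass nose is pushed in, m: 0 = fully out, 0.012 = bottomed. Force on it about 1.05 N + 350 N/m x value (3.2 N half way in).
- nose_tip (a point): Centre of the flat end of the brass nose (8 mm across), on the probe's axis, 74 mm below the probe's origin when fully out; it moves towards the grip as the nose goes in.
- wrench: Steel open-ended wrench lying near the right edge; leave alone. Origin under its middle.
- screwdriver: Screwdriver lying near the left edge; leave alone.
- bottle: Wash bottle, 60 mm across, 150 mm tall, at the back; leave alone. Origin: centre of its underside.
- bin: Small orange open bin 120 x 100 x 60 mm, at the back; leave alone. Origin: centre of its underside.
- cup: Steel cup, 70 mm across, 70 mm tall, at the back; leave alone. Origin: centre of its underside.
- elbow: Loose steel elbow fitting, about 55 mm long and 30 mm tall, lying between stand and manifold; leave alone. Origin at bench level.
- collar: Aluminium clamp ring, 48 mm across, 16 mm tall, lying between stand and manifold nearer the robot; leave alone. Origin: centre of its underside.
Mind the look-alikes: they are no part of the job. Of the things shaped like the probe, the yellow one is meant.

How it is judged:
On the way, in this order (a step that is already met when the one before it is completed fails the run):
1. both red caps are fully home (value of joint each of cap_1, cap_2 above 0.008 m), for 0.2 s.
2. the probe has been lifted out of its stand in the gripper (z of probe in the frame of stand above 0.15 m and contact force between the fingers and probe above 1 N), for 0.1 s.
At the end, for the whole second after the job is handed in: Both caps within 2 mm of fully home; the probe in the gripper and clear of its stand, its nose tip within 9 mm of the spot's centre, its axis within 10 degrees of the pad's normal, the nose pushed in 2.5 to 9.8 mm with 1 to 8 N on the pad, the probe still (under 10 mm/s) (all of step 1 and value of joint nose between 0.0025 and 0.0098 m and contact force between probe and pad between 1 and 8 N and distance between nose_tip and pad below 0.009 m and angle between the z axis of probe and the z axis of pad, either way round below 0.175 rad and contact force between the fingers and probe above 1 N and contact force between probe and stand below 0.1 N and linear speed of probe below 0.01 m/s); the arm keeps its last pose, push and grip.
It fails at once if the probe struck or pressed the manifold harder than 15 N (contact force between probe and manifold above 15 N).
It fails at once if another thing on the bench was moved more than 25 mm (distance of any of wrench, screwdriver, bottle, bin, cup, elbow, collar from where it was at the start of the episode above 0.025 m).
It also fails if it takes over 54 s, if anything falls off the work surface, if the arm or the gripper's body presses on something with over 40 N, if the wrist force passes 120 N, or if a joint passes its speed limit or range.

### The arm

A 7-joint arm with a two-finger parallel gripper is mounted at the origin on the work surface. World frame = base frame: x ahead of the robot, y to its left, z up, the work surface at z = 0. Lengths are in m, angles in rad, forces in N, time in s.
With the tool pointing down it reaches from about 0.425 to 1.025 m from the base axis. Payload 9.4 kg.
Tool frame: the origin (TCP) lies on the mounting face of the last link; the fingertips stand 186 mm ahead of it and the grasp point (between the pads) lies 167 mm ahead of it; y points along the fingers, x is the direction in which the jaws open and shut, and the axes are right-handed (so a half turn about y gives the same grasp; the last joint's range is limited). The gripper opens to 93 mm and grips with 3 to 60 N. Pads are 15 mm wide; open, the fingers measure 128 mm over their backs; the gripper's body (75 mm by 188 mm) begins 65 mm behind the grasp point.
Start: joints at [-1.278, 0.599, -0.003, 1.599, 0.002, 0.943, -0.08], TCP at [0.262, 0.676, 0.405] pointing down, gripper open.
Joint ranges: [-2.57, 2.57], [-0.35, 1.97], [-1.29, 1.29], [0.11, 2.56], [-1.05, 4.19], [0.11, 1.86], [-2.63, 2.63]. Speed limits (rad/s): [2.22, 2.22, 3.01, 3.01, 3.14, 3.14, 3.14].

### API

Orientations are given as a 3x3 rotation matrix whose columns are the frame's x, y, z axes.
In Python, from workcell import telemetry, imaging, workorder gives the robot as it stands.
- The arm moves only by the tool arm_command, never from a script. Its argument "series" is text: rows parted by semicolons, each of 5 numbers parted by spaces: the shift along the tool's x, y, z in m, then the turn about the tool's y in degrees, then the opening in per cent of the stroke, from 0 (shut) to 100 (fully open). A call has 1 to 8 rows; each row is the pose to reach, as a shift and turn from the pose commanded when the call began, along the tool's axes at that moment; what a row does not reach only later rows make up. A row lasts 1/8 s, in which the tool goes at most 62.5 mm and 10.7 degrees, less where a joint would pass 70% of its speed; a pose out of reach is approached as far as the arm can. A call with a gripper value outside its range is refused whole. The fingers move at their own pace and stop on an object; the grip force is fixed at half the most. Time passes only in rows, so rows that repeat a pose let the fingers close. It gives the time, the measured TCP pose, the force and the opening at its end, in the units of the state.
- telemetry.observe(): the state, without advancing time (a new reading comes with each control period).
- imaging.read_camera(name): name is "scene" or "top" or "wrist"; returns a dict with "color" (400x640x3 uint8, blue, green, red), "z_map" (400x640 float32, m along the optical axis (not along the pixel's ray), 0 where there is no reading), "fovy" (degrees; the focal length in pixels is half the picture's height over the tangent of half this angle, whatever the lens; pixels are square), "cx", "cy" (the principal point, pixels), "R" (3x3) and "t" (3): a world point X has camera coordinates R X + t; the wrist camera has in their place "tool_from_camera" (4x4, takes a point from camera to tool coordinates, whose origin is the TCP and whose axes are the tool frame's). Camera axes: x right, y down, z forward; pixel columns grow to the right and rows downward; lengths in m; the calibration is good to about 2 mm. A picture is of the moment at which its call begins: read the wrist's pose just before it.
- workorder.hand_in(): hands the job in, once; it reports no verdict.
The state is a dict: "time": time; "q": joint angles; "qvel": joint speeds; "tau": joint torques, N m; "ee_pos": TCP position; "eef_rot": TCP orientation; "force": force on the tool from outside, world axes, zero at the start; "moment": the same for the moment, N m; "gripper_width": opening from 0.0 (shut) to 1.0 (fully open).
Only numpy, scipy, OpenCV 4.12 (cv2) and the standard library are available. Lean on these libraries where they do the work, as an engineer would, in place of code of your own. Each camera call takes 0.05 s, during which the arm holds its last target.

## Working session

There is one attempt and no reset: what is moved stays moved. The work goes in short steps, Python scripts to look and compute and a tool call to move; the robot and the scene stay as the last step left them, time stands still between calls to the robot, and variables do not carry over. Pictures are saved under pics/ and viewed, and the job is handed in when it is done.

Besides the shell and the picture viewer there is one more tool, called after "Call:" in YAML: its name, and indented under it one key for each argument. arm_command: Moves the arm, as the interface text tells. Its arguments: {"type":"object","properties":{"series":{"type":"string"}},"required":["series"]}

```bash
mkdir -p pics; ls; cat > h.py <<'E'
import numpy as np, cv2
from workcell import telemetry, imaging, workorder
def st():
    s=telemetry.observe(); return s
def cam(n):
    s=st(); c=imaging.read_camera(n)
    if 'R' in c: R=np.array(c['R']);t=np.array(c['t']); Rw=R.T; o=-R.T@t
    else:
        T=np.array(c['tool_from_camera']); E=np.array(s['eef_rot']); Rw=E@T[:3,:3]; o=E@T[:3,3]+np.array(s['ee_pos'])
    f=c['color'].shape[0]/2/np.tan(np.radians(c['fovy'])/2)
    c.update(Rw=Rw,o=o,f=f); return c
def ray(c,u,v):
    return c['Rw']@np.array([(u-c['cx'])/c['f'],(v-c['cy'])/c['f'],1.])
def onplane(c,u,v,z):
    d=ray(c,u,v); return c['o']+d*(z-c['o'][2])/d[2]
def cloud(c):
    v,u=np.indices(c['z_map'].shape); z=c['z_map']
    P=np.stack([(u-c['cx'])/c['f']*z,(v-c['cy'])/c['f']*z,z],-1)
    W=P@c['Rw'].T+c['o']; W[z<=0]=np.nan; return W
def proj(c,X):
    p=c['Rw'].T@(np.array(X)-c['o']); return p[:2]/p[2]*c['f']+[c['cx'],c['cy']]
E
python3 - <<'E'
from h import *
s=st(); print({k:np.round(v,3).tolist() for k,v in s.items()})
for n in ['scene','top','wrist']:
    c=cam(n); cv2.imwrite(f'pics/{n}0.png',c['color']); print(n,c['fovy'],c['cx'],c['cy'],c['o'].round(3),c['Rw'].round(3).tolist(),c['f'])
E
```

```text
pics
{'time': 0.0, 'q': [-1.278, 0.6, -0.003, 1.6, 0.002, 0.943, -0.08], 'qvel': [0.003, 0.0, 0.0, 0.0, 0.001, -0.001, -0.001], 'tau': [-0.0, -76.508, 1.497, -25.236, -0.053, 0.017, 0.0], 'ee_pos': [0.262, 0.676, 0.404], 'eef_rot': [[0.361, -0.0, -0.932], [0.932, -0.002, 0.361], [-0.002, -1.0, -0.0]], 'force': [-0.385, -0.096, 0.033], 'moment': [0.003, 0.052, 0.041], 'gripper_width': 1.0}
scene 49.134438623536 316.2053608349073 208.89380990145892 [ 1.241 -0.378  0.947] [[0.499, 0.651, -0.572], [0.867, -0.381, 0.322], [-0.008, -0.656, -0.754]] 437.4990308679224
top 54.947408828159524 317.56198195204246 200.64139673177414 [0.39  0.007 1.157] [[-0.002, -0.985, 0.174], [-1.0, -0.001, -0.016], [0.016, -0.174, -0.985]] 384.6273111127384
wrist 63.34396258676641 321.5941249866889 198.35097138062622 [0.2   0.699 0.383] [[0.362, 0.904, 0.226], [0.932, -0.351, -0.09], [-0.002, 0.243, -0.97]] 324.18208415313654
```

View pics/scene0.png

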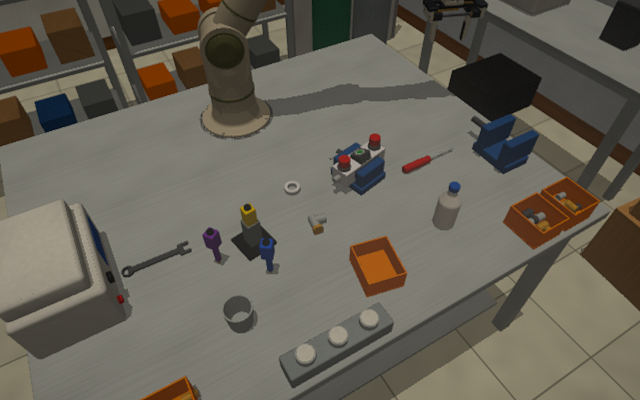

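View pics/top0.png

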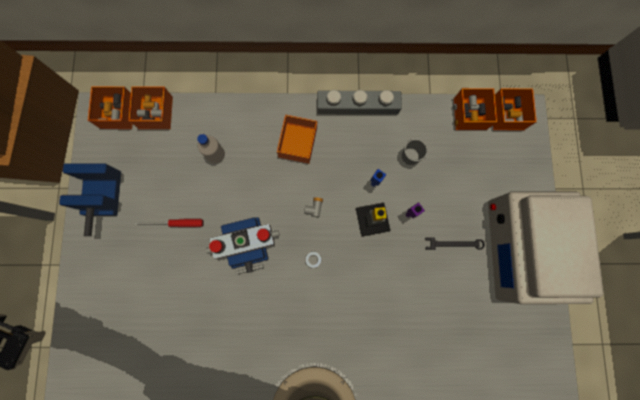

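View pics/wrist0.png

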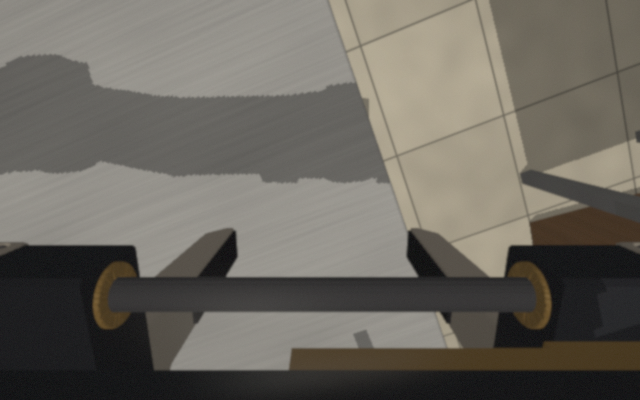

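Scene shows the yellow probe (248,212) in the black stand. The possible mix-ups are purple (212,240) and blue (267,247). In the top view they are yellow (380,213), purple (415,210) and blue (378,177). The manifold is at top (240,240), with caps at (216,246) and (263,235). The screw points towards the robot (250,267). Next I'll measure and crop.

```bash
python3 - <<'E'
from h import *
for n in ['scene','top']:
    c=cam(n); W=cloud(c); hsv=cv2.cvtColor(c['color'],cv2.COLOR_BGR2HSV)
    h,s,v=cv2.split(hsv)
    masks={'yellow':(h>20)&(h<35)&(s>150)&(v>80),'red':((h<5)|(h>174))&(s>160)&(v>80),'green':(h>45)&(h<85)&(s>90)&(v>40),'purple':(h>130)&(h<160)&(s>90),'blue':(h>105)&(h<128)&(s>120)}
    for k,m in masks.items():
        N,L,S,C=cv2.connectedComponentsWithStats(m.astype(np.uint8))
        for i in range(1,N):
            if S[i,4]<12: continue
            P=W[L==i]; P=P[~np.isnan(P[:,0])]
            if len(P)==0: continue
            md=np.median(P,0)
            if md[2]<-0.05 or md[0]>0.95 or md[0]<.2: continue
            top=P[P[:,2]>np.percentile(P[:,2],95)-.006]
            print(n,k,C[i].round(1),S[i].tolist(),'med',md.round(3),'topmean',top.mean(0).round(3),'zmax',P[:,2].max().round(3))
    cv2.imwrite(f'pics/{n}_cropA.png',cv2.resize(c['color'][{'scene':slice(120,290),'top':slice(150,290)}[n],{'scene':slice(180,420),'top':slice(190,450)}[n]],None,fx=3,fy=3,interpolation=cv2.INTER_CUBIC))
    for nm,X in []: pass
E
```

```text
scene yellow [248.6 215.2] [240, 203, 17, 23, 213] med [ 0.553 -0.182  0.124] topmean [ 0.546 -0.179  0.139] zmax 0.145
scene red [374.6 137.2] [370, 134, 10, 8, 64] med [0.456 0.264 0.116] topmean [0.456 0.264 0.116] zmax 0.12
scene red [343.9 158.7] [339, 155, 11, 8, 74] med [0.488 0.138 0.114] topmean [0.487 0.138 0.114] zmax 0.119
scene red [416.6 163.1] [403, 156, 28, 15, 175] med [0.535 0.376 0.022] topmean [0.531 0.375 0.025] zmax 0.029
scene red [119.5 297.7] [117, 295, 6, 6, 28] med [ 0.574 -0.523  0.059] topmean [ 0.573 -0.524  0.059] zmax 0.062
scene purple [210.4 240.5] [203, 229, 17, 32, 150] med [ 0.559 -0.29   0.116] topmean [ 0.56  -0.284  0.123] zmax 0.131
scene blue [498.9 122.2] [483, 114, 32, 17, 237] med [0.584 0.639 0.11 ] topmean [0.583 0.637 0.11 ] zmax 0.114
scene blue [508.9 143.6] [483, 130, 55, 30, 461] med [0.662 0.623 0.106] topmean [0.673 0.634 0.11 ] zmax 0.115
scene blue [348.3 150. ] [335, 143, 25, 17, 101] med [0.425 0.196 0.073] topmean [0.424 0.196 0.073] zmax 0.077
scene blue [516.5 161.1] [505, 155, 23, 13, 67] med [0.687 0.639 0.03 ] topmean [0
[... 1668 characters left out ...]
 topmean [ 0.644 -0.18   0.127] zmax 0.133
top blue [ 91.7 193.2] [60, 179, 56, 28, 981] med [0.608 0.634 0.033] topmean [0.577 0.635 0.11 ] zmax 0.116
top blue [ 82.9 211.4] [80, 209, 6, 6, 26] med [0.557 0.677 0.029] topmean [0.556 0.677 0.03 ] zmax 0.033
top blue [103.7 212. ] [94, 209, 20, 6, 94] med [0.555 0.617 0.029] topmean [0.555 0.616 0.03 ] zmax 0.034
top blue [239.5 225.1] [222, 218, 37, 15, 256] med [0.512 0.209 0.073] topmean [0.51  0.212 0.073] zmax 0.078
top blue [505.2 265.5] [498, 244, 16, 44, 508] med [ 0.396 -0.528  0.09 ] topmean [ 0.397 -0.528  0.117] zmax 0.124
top blue [247.  257.2] [228, 249, 39, 19, 370] med [0.422 0.186 0.072] topmean [0.423 0.191 0.073] zmax 0.078
```

View crops.

View pics/scene_cropA.png

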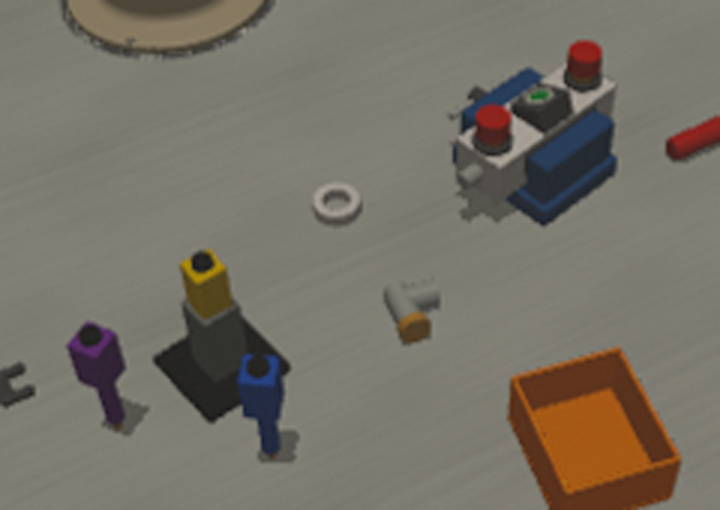

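View pics/top_cropA.png

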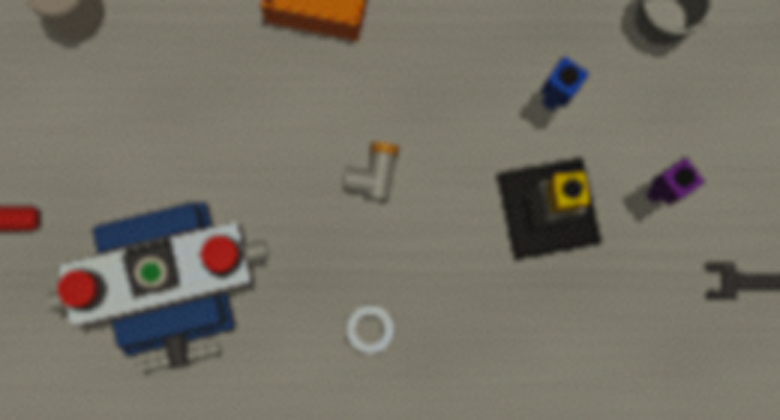

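Call:
arm_command:
  series: "-0.04 0 -0.04 -4 50;-0.08 0 -0.08 -8 0;-0.12 0 -0.12 -13 0;-0.16 0 -0.165 -17 0;-0.2 0 -0.205 -21 0;-0.24 0 -0.245 -25 0;-0.28 0 -0.285 -30 0;-0.316 0.02 -0.325 -34.6 0"

```text
time: 1.25
ee_pos: [0.4517, 0.2623, 0.3858]
eef_rot: [[-0.234, 0.003, -0.972], [0.972, 0.002, -0.234], [0.001, -1.0, -0.003]]
force: [0.5, 0.4, 0.0]
gripper_width: 0.186
```

```bash
python3 - <<'E'
from h import *
s=st(); print({k:np.round(v,3).tolist() for k,v in s.items()})
c=cam('wrist'); cv2.imwrite('pics/w1.png',c['color'])
s=st(); print({k:np.round(v,3).tolist() for k,v in s.items()})
E
```

```text
{'time': 1.25, 'q': [-0.519, 0.387, -0.155, 2.075, 0.093, 0.683, 1.072], 'qvel': [0.86, 0.189, -0.08, 0.268, 0.125, -0.435, 1.304], 'tau': [-6.786, -58.869, -0.553, -19.492, -0.311, 1.248, -2.103], 'ee_pos': [0.452, 0.262, 0.386], 'eef_rot': [[-0.234, 0.003, -0.972], [0.972, 0.002, -0.234], [0.001, -1.0, -0.003]], 'force': [0.472, 0.371, 0.003], 'moment': [0.023, -0.058, 0.03], 'gripper_width': 0.186}
{'time': 1.3, 'q': [-0.511, 0.39, -0.149, 2.079, 0.096, 0.681, 1.08], 'qvel': [-0.066, 0.003, 0.018, -0.015, -0.017, 0.073, -0.239], 'tau': [-13.135, -59.78, -12.941, -26.125, -1.72, -0.604, -1.106], 'ee_pos': [0.454, 0.255, 0.383], 'eef_rot': [[-0.231, 0.0, -0.973], [0.973, -0.005, -0.231], [-0.005, -1.0, 0.001]], 'force': [1.03, -6.099, -2.289], 'moment': [-0.369, -0.062, 0.012], 'gripper_width': 0.144}
```

View pics/w1.png

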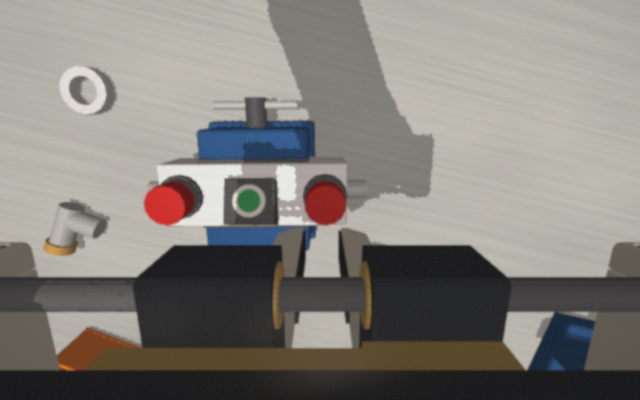

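The wrist view shows the caps at (170,202) and (325,202) with the green spot at (248,201) between them. It's sharp now that the arm is still, so I'll measure again.

```bash
cat >> h.py <<'E'
def blobs(c,W,sel,minA=30):
    hsv=cv2.cvtColor(c['color'],cv2.COLOR_BGR2HSV); h,s,v=[x.astype(int) for x in cv2.split(hsv)]
    m={'red':((h<5)|(h>174))&(s>150)&(v>60),'green':(h>45)&(h<90)&(s>80)&(v>30),'yellow':(h>20)&(h<35)&(s>150)&(v>60)}[sel].astype(np.uint8)
    N,L,S,C=cv2.connectedComponentsWithStats(m)
    return [(C[i],S[i],L==i) for i in range(1,N) if S[i,4]>=minA]
E
python3 - <<'E'
from h import *
c=cam('wrist');W=cloud(c)
s=st(); print(s['ee_pos'],s['force'],s['qvel'])
for k in ['red','green']:
    for C,S,m in blobs(c,W,k):
        P=W[m];P=P[~np.isnan(P[:,0])]; zt=np.percentile(P[:,2],80); T=P[abs(P[:,2]-zt)<.003]
        print(k,C.round(1),S.tolist(),'top',T.mean(0).round(4),'mid',((T.max(0)+T.min(0))/2).round(4),'ext',np.ptp(T,axis=0).round(4),'med',np.median(P,0).round(4))
        if k=='green':
            A=np.c_[P[:,:2],np.ones(len(P))]; n=np.linalg.lstsq(A,P[:,2],rcond=None)[0]; n=np.array([-n[0],-n[1],1]);n/=np.linalg.norm(n);print('normal',n)
E
```

```text
[0.45298693 0.25786181 0.38339709] [ 0.43934382 -0.17294144  0.46105402] [-0.07329021 -0.00694728 -0.05786775 -0.04124701 -0.03254718  0.02514536
 -0.12597081]
red [336.4 203.9] [317, 183, 40, 43, 1368] top [0.4523 0.2644 0.1163] mid [0.4527 0.2645 0.1161] ext [0.0311 0.0321 0.0046] med [0.4511 0.2639 0.1162]
red [178.7 204.4] [155, 184, 49, 43, 1560] top [0.4836 0.1397 0.1133] mid [0.484  0.1393 0.1133] ext [0.0317 0.033  0.0049] med [0.4817 0.1418 0.1131]
green [258.7 201.9] [248, 192, 22, 21, 370] top [0.4702 0.202  0.0986] mid [0.4695 0.2016 0.0993] ext [0.0163 0.0184 0.0054] med [0.4692 0.2017 0.0981]
normal [-0.31135929 -0.08693599  0.94630731]
```

Call:
arm_command:
  series: "0 0.02 0 0 0;0 0.045 0 0 0;0 0.06 0 0 0;0 0.068 0 0 0;0 0.072 0 0 0;0 0.076 0 0 0;0 0.080 0 0 0;0 0.082 0 0 0"

```text
time: 2.35
ee_pos: [0.4509, 0.2639, 0.3029]
eef_rot: [[-0.232, 0.0, -0.973], [0.973, 0.0, -0.232], [0.0, -1.0, -0.0]]
force: [-0.9, -1.0, 6.5]
gripper_width: 0.002
```

Call:
arm_command:
  series: "0 0.002 0 0 0;0 0.004 0 0 0;0 0.006 0 0 0;0 0.008 0 0 0;0 0.0085 0 0 0;0 0.009 0 0 0"

```text
time: 3.1
ee_pos: [0.4509, 0.2639, 0.2944]
eef_rot: [[-0.232, 0.001, -0.973], [0.973, 0.0, -0.232], [0.0, -1.0, -0.001]]
force: [-2.2, -0.6, 13.6]
gripper_width: 0.002
```

Call:
arm_command:
  series: "0 0.0005 0 0 0;0 0.001 0 0 0;0 0.001 0 0 0"

```text
time: 3.48
ee_pos: [0.4508, 0.2639, 0.2942]
eef_rot: [[-0.232, 0.001, -0.973], [0.973, 0.0, -0.232], [0.0, -1.0, -0.001]]
force: [-4.1, -2.1, 20.6]
gripper_width: 0.003
```

Call:
arm_command:
  series: "0 -0.02 0 0 0;-0.03 -0.03 0 0 0;-0.07 -0.03 -0.001 0 0;-0.11 -0.03 -0.003 0 0;-0.129 -0.03 -0.003 0 0;-0.129 -0.02 -0.003 0 0;-0.129 -0.011 -0.003 0 0;-0.129 -0.008 -0.003 0 0"

```text
time: 4.47
ee_pos: [0.4833, 0.1403, 0.2999]
eef_rot: [[-0.234, -0.001, -0.972], [0.972, -0.0, -0.234], [0.0, -1.0, 0.001]]
force: [-1.4, 0.2, 5.8]
gripper_width: 0.009
```

Call:
arm_command:
  series: "0 0.002 0 0 0;0 0.004 0 0 0;0 0.006 0 0 0;0 0.0075 0 0 0;0 0.0085 0 0 0;0 0.009 0 0 0;0 0.009 0 0 0"

```text
time: 5.35
ee_pos: [0.483, 0.1402, 0.2941]
eef_rot: [[-0.234, 0.001, -0.972], [0.972, 0.0, -0.234], [0.0, -1.0, -0.001]]
force: [-9.8, -1.6, 39.4]
gripper_width: 0.002
```

Call:
arm_command:
  series: "0 -0.03 0 0 0;0 -0.07 0 0 0;-0.04 -0.11 0.003 0 0;-0.1 -0.125 0.006 0 30;-0.16 -0.125 0.01 0 60;-0.22 -0.125 0.015 0 80;-0.28 -0.125 0.02 0 80;-0.31 -0.125 0.022 0 80"

```text
time: 6.35
ee_pos: [0.5343, -0.1702, 0.4165]
eef_rot: [[-0.23, -0.0, -0.973], [0.973, -0.001, -0.23], [-0.001, -1.0, 0.0]]
force: [-0.0, 1.8, -0.9]
gripper_width: 0.49
```

Call:
arm_command:
  series: "-0.005 0 0 0 80;-0.010 0 0 0 80;-0.010 0 0 0 80"

```text
time: 6.72
ee_pos: [0.5367, -0.176, 0.4167]
eef_rot: [[-0.234, -0.0, -0.972], [0.972, 0.0, -0.234], [0.0, -1.0, -0.0]]
force: [-0.0, 0.1, -0.9]
gripper_width: 0.784
```

```bash
python3 - <<'E'
from h import *
c=cam('wrist');W=cloud(c); cv2.imwrite('pics/w2.png',c['color'])
s=st(); print(s['ee_pos'],s['force'])
for C,S,m in blobs(c,W,'yellow'):
    P=W[m];P=P[~np.isnan(P[:,0])]
    T=P[P[:,2]>.132]; print(C.round(1),S.tolist(),len(T),T.mean(0).round(4),((T.max(0)+T.min(0))/2).round(4),np.ptp(T,axis=0).round(4))
    if len(T)>30:
        r=cv2.minAreaRect((T[:,:2]*1000).astype(np.float32)); print(r)
t=cam('top');Wt=cloud(t)
for C,S,m in blobs(t,Wt,'red'):
    P=Wt[m];P=P[~np.isnan(P[:,0])]; print('red',C.round(1),np.median(P,0).round(4))
# stand base / rim
m=(W[...,2]>.085)&(W[...,2]<.094)&(abs(W[...,0]-.537)<.05)&(abs(W[...,1]+.178)<.05)
for nm,lo,hi in [('rim',.085,.095),('base',.007,.013)]:
    m=(W[...,2]>lo)&(W[...,2]<hi)&(abs(W[...,0]-.537)<.08)&(abs(W[...,1]+.178)<.08)&(c['color'].max(-1)<90)
    P=W[m]; print(nm,len(P)); 
    if len(P)>30: print(cv2.minAreaRect((P[:,:2]*1000).astype(np.float32)))
E
```

```text
[ 0.53667432 -0.17593172  0.41674657] [0.48566854 0.52715053 0.13362022]
[319.2 195.8] [300, 176, 39, 45, 1064] 839 [ 0.5364 -0.1793  0.139 ] [ 0.5384 -0.1792  0.1394] [0.0298 0.0301 0.0147]
((538.6871337890625, -178.9454345703125), (28.26048469543457, 29.5477237701416), 5.2412285804748535)
red [185.5 222.7] [0.5233 0.3764 0.0232]
red [263.1 234.6] [0.4808 0.1385 0.1081]
red [216.4 246.2] [0.4508 0.2632 0.1078]
rim 199
((537.961181640625, -179.23947143554688), (32.7047233581543, 36.00510025024414), 10.749835014343262)
base 3448
((538.8278198242188, -179.1187744140625), (88.13410949707031, 89.57134246826172), 10.673355102539062)
```

View pics/w2.png

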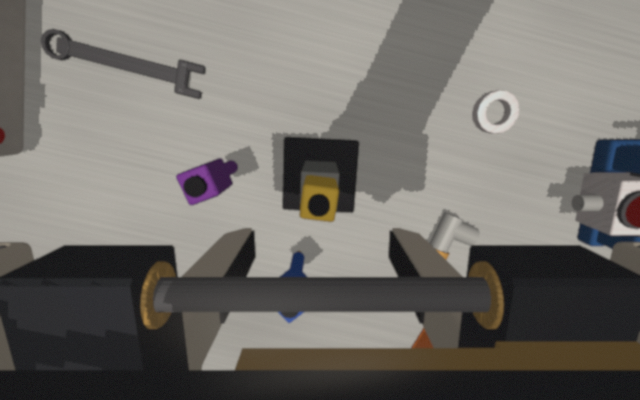

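Call:
arm_command:
  series: "-0.003 0.02 -0.002 3 80;-0.003 0.05 -0.002 3 80;-0.003 0.08 -0.002 3 80;-0.003 0.105 -0.002 3 80;-0.003 0.125 -0.002 3 80;-0.003 0.134 -0.002 3 80;-0.003 0.134 -0.002 3 80"

```text
time: 7.7
ee_pos: [0.5392, -0.1792, 0.2826]
eef_rot: [[-0.182, -0.001, -0.983], [0.983, 0.0, -0.182], [0.0, -1.0, 0.001]]
force: [0.4, 0.3, -0.0]
gripper_width: 0.799
```

```bash
python3 - <<'E'
from h import *
c=cam('scene'); cv2.imwrite('pics/s3.png',cv2.resize(c['color'][150:300,150:350],None,fx=4,fy=4,interpolation=cv2.INTER_CUBIC))
c=cam('wrist'); cv2.imwrite('pics/w3.png',c['color'])
E
```

```text
(no output)
```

View pics/s3.png

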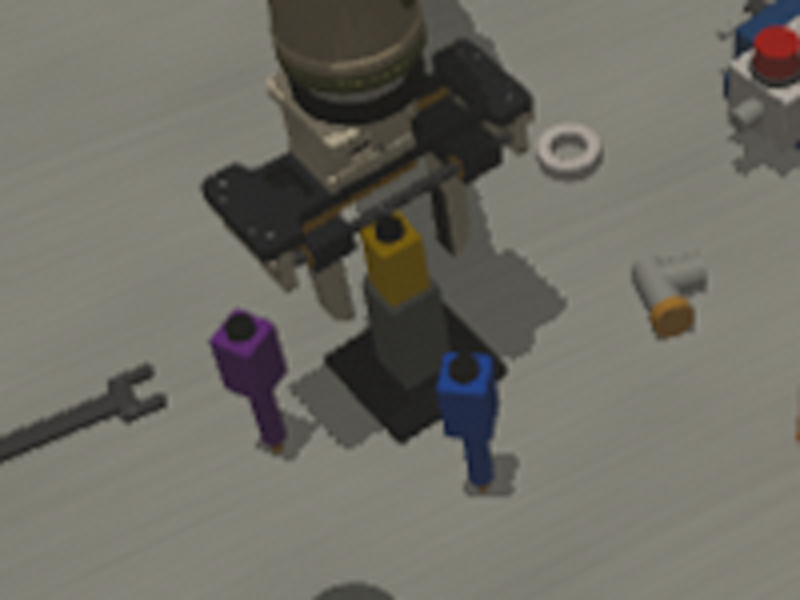

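View pics/w3.png

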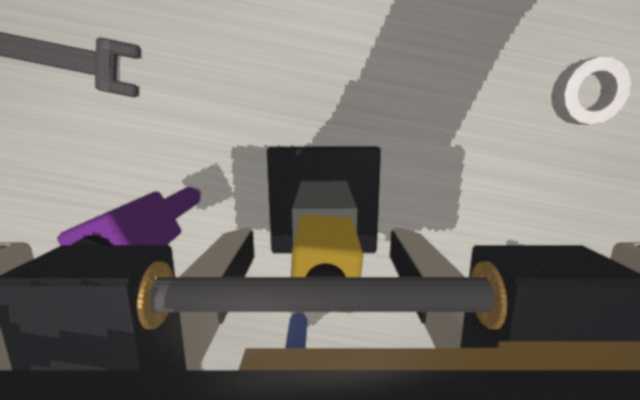

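The open fingers straddle the yellow grip (326,250). It is centred and clear of purple and blue, so I'm closing.

Call:
arm_command:
  series: "0 0 0 0 0;0 0 0 0 0;0 0 0 0 0;0 0 0 0 0;0 0 0 0 0;0 0 0 0 0"

```text
time: 8.55
ee_pos: [0.5391, -0.1797, 0.2828]
eef_rot: [[-0.181, -0.0, -0.984], [0.984, 0.0, -0.181], [0.0, -1.0, 0.0]]
force: [-1.1, 0.3, 1.2]
gripper_width: 0.324
```

Call:
arm_command:
  series: "0 -0.006 0 0 0;0 -0.014 0 0 0;0 -0.022 0 0 0;0 -0.03 0 0 0;0 -0.038 0 0 0;0 -0.044 0 0 0;0 -0.048 0 0 0;0 -0.05 0 0 0"

```text
time: 9.55
ee_pos: [0.5392, -0.1797, 0.3329]
eef_rot: [[-0.181, 0.0, -0.984], [0.984, -0.0, -0.181], [-0.0, -1.0, -0.0]]
force: [0.1, 1.2, -1.0]
gripper_width: 0.321
```

```bash
python3 - <<'E'
from h import *
c=cam('scene'); cv2.imwrite('pics/s4.png',cv2.resize(c['color'][130:280,150:350],None,fx=4,fy=4,interpolation=cv2.INTER_CUBIC))
s=st(); print(s['ee_pos'],s['force'],s['moment'],s['gripper_width'])
E
```

```text
[ 0.53919119 -0.17975785  0.33303456] [ 0.02965278  0.68372614 -1.28645471] [ 0.05788294 -0.03825472  0.05859397] 0.3295020553023724
```

View pics/s4.png

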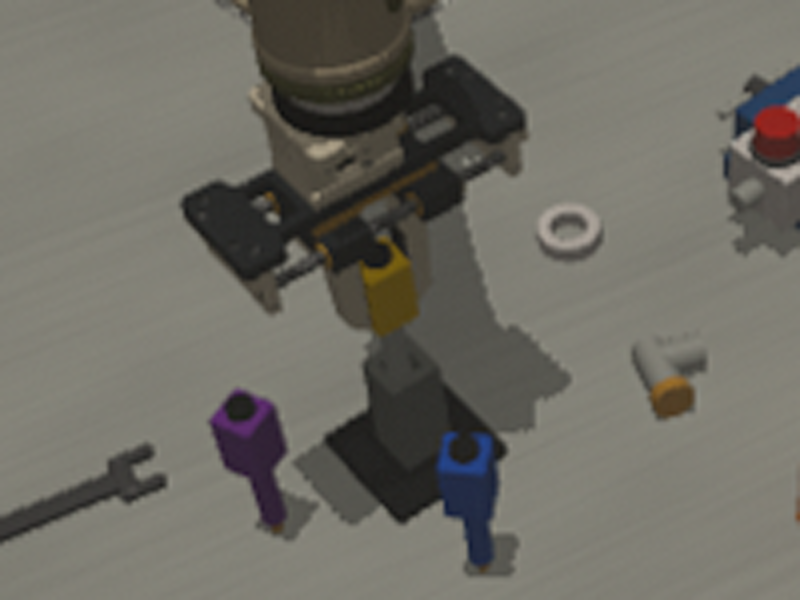

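The yellow probe is lifted 50 mm with its barrel still in the tube. The moves can't tilt the tool, so I'll use the tube's rim to swivel the probe about the jaw axis. I'll start small and watch the force.

Call:
arm_command:
  series: "0 0 0.001 0 0;0 0 0.002 0 0;0 0 0.003 0 0;0 0 0.004 0 0;0 0 0.005 0 0;0 0 0.006 0 0;0 0 0.007 0 0;0 0 0.008 0 0"

```text
time: 10.6
ee_pos: [0.5324, -0.1807, 0.3331]
eef_rot: [[-0.181, 0.003, -0.983], [0.983, 0.0, -0.181], [-0.0, -1.0, -0.003]]
force: [6.7, 2.5, -2.1]
gripper_width: 0.32
```

Call:
arm_command:
  series: "0 0 0.001 0 0;0 0 0.002 0 0;0 0 0.003 0 0;0 0 0.004 0 0;0 0 0.005 0 0;0 0 0.006 0 0;0 0 0.007 0 0;0 0 0.008 0 0"

```text
time: 11.6
ee_pos: [0.5247, -0.1821, 0.3333]
eef_rot: [[-0.182, 0.004, -0.983], [0.983, 0.0, -0.182], [-0.0, -1.0, -0.004]]
force: [6.2, 3.1, -2.2]
gripper_width: 0.325
```

```bash
python3 - <<'E'
from h import *
c=cam('scene'); cv2.imwrite('pics/s5.png',cv2.resize(c['color'][130:280,150:350],None,fx=4,fy=4,interpolation=cv2.INTER_CUBIC))
s=st(); print(s['ee_pos'],s['force'],s['moment'],s['gripper_width'])
E
```

```text
[ 0.52463204 -0.18207379  0.33324954] [ 5.87647381  2.44058936 -2.46970175] [ 0.81799731 -1.81740215  0.01307486] 0.3199374112563408
```

View pics/s5.png

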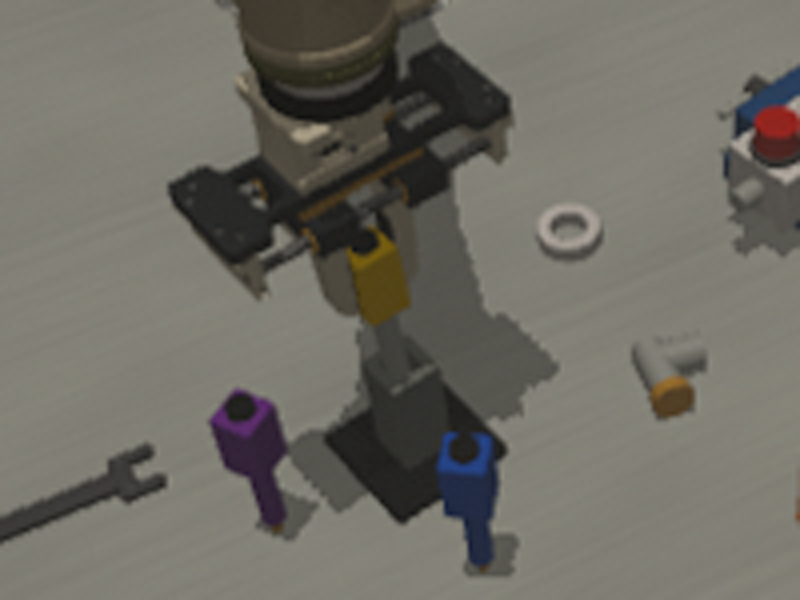

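The probe pivots cleanly at about 6 N. I'll continue with a slight lift.

Call:
arm_command:
  series: "0 -0.0005 0.002 0 0;0 -0.001 0.004 0 0;0 -0.0015 0.006 0 0;0 -0.002 0.008 0 0;0 -0.0025 0.010 0 0;0 -0.003 0.012 0 0;0 -0.0035 0.014 0 0;0 -0.004 0.016 0 0"

```text
time: 12.65
ee_pos: [0.509, -0.1853, 0.3373]
eef_rot: [[-0.181, 0.004, -0.983], [0.983, -0.0, -0.181], [-0.001, -1.0, -0.004]]
force: [6.4, 1.2, -2.6]
gripper_width: 0.323
```

```bash
python3 - <<'E'
from h import *
c=cam('scene'); cv2.imwrite('pics/s6.png',cv2.resize(c['color'][130:280,150:350],None,fx=4,fy=4,interpolation=cv2.INTER_CUBIC))
s=st(); print(s['ee_pos'],s['force'],s['moment'],s['gripper_width'])
W=cloud(c)
for C,S,m in blobs(c,W,'yellow'):
    P=W[m];P=P[~np.isnan(P[:,0])]; print(C,S.tolist(),np.median(P,0))
E
```

```text
[ 0.50877388 -0.18537814  0.33738051] [ 5.35013162  1.10949772 -0.70314957] [ 4.70945733e-01 -1.65001734e+00 -8.17259300e-04] 0.3207272893358781
[240.84297521 195.49586777] [233, 184, 17, 23, 242] [ 0.52943012 -0.18425392  0.176663  ]
```

View pics/s6.png

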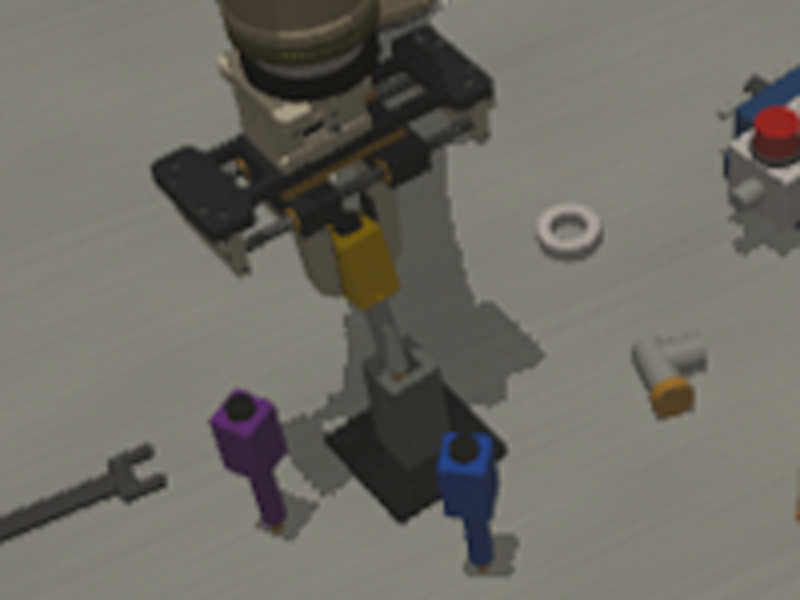

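Call:
arm_command:
  series: "0 -0.005 0 0 0;0 -0.015 0 0 0;0 -0.03 0 0 0;0 -0.05 0 0 0;0 -0.075 0 0 0;0 -0.1 0 0 0;0 -0.11 0 0 0;0 -0.11 0 0 0"

```text
time: 13.7
ee_pos: [0.5074, -0.1855, 0.4474]
eef_rot: [[-0.181, 0.001, -0.984], [0.984, -0.0, -0.181], [-0.001, -1.0, -0.001]]
force: [-0.8, 0.3, -2.1]
gripper_width: 0.322
```

```bash
cat >> h.py <<'E'
def meas(name='scene'):
    c=cam(name); s=st(); E=np.array(s['eef_rot']); p=np.array(s['ee_pos']); g=p+E[:,1]*.167
    W=cloud(c); R=None
    L=(W-g)@E  # tool-axis coords about grasp point
    for C,S,m in blobs(c,W,'yellow'):
        P=L[m]; P=P[~np.isnan(P[:,0])]; P=P[np.linalg.norm(P,axis=1)<.06]
        if len(P)<40: continue
        q=P[P[:,2]<np.median(P[:,2])+.02]
        # ransac plane
        best=None; rng=np.random.default_rng(0)
        for _ in range(300):
            a=P[rng.choice(len(P),3,False)]; n=np.cross(a[1]-a[0],a[2]-a[0]); k=np.linalg.norm(n)
            if k<1e-6: continue
            n/=k; i=abs((P-a[0])@n)<.0015
            if abs(n[2])<.8: continue
            if best is None or i.sum()>best.sum(): best=i
        Q=P[best]; u,sv,vt=np.linalg.svd(Q-Q.mean(0)); n=vt[2]*np.sign(-vt[2][2])
        print('plane n(tool)',n.round(3),'tilt',np.degrees(np.arctan2(-n[1],-n[2])).round(2),'N',len(P),best.sum(),'centre',Q.mean(0).round(4))
    return c,W,L
E
python3 - <<'E'
from h import *
c,W,L=meas(); cv2.imwrite('pics/s7.png',cv2.resize(c['color'][90:240,150:350],None,fx=4,fy=4,interpolation=cv2.INTER_CUBIC))
s=st(); print(s['ee_pos'],s['force'],s['gripper_width'])
E
```

```text
plane n(tool) [-0.035 -0.217 -0.975] tilt 12.56 N 296 162 centre [-0.001  -0.0056 -0.0215]
[ 0.50734639 -0.18549611  0.44659924] [ 0.51211376 -0.31588304 -1.26098718] 0.3221792903235128
```

View pics/s7.png

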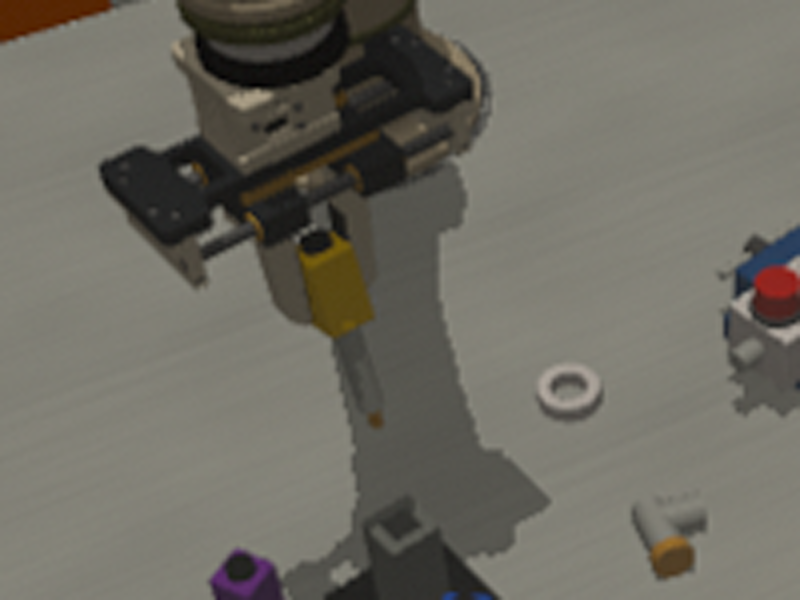

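The scene view shows the probe clear of the tube, tilted, with its tip at full-frame pixel (244,195). I'll work out the tilt from rays onto the plane midway between the fingers.

```bash
cat >> h.py <<'E'
def onmid(c,u,v,E,p):
    g=p+E[:,1]*.167; d=ray(c,u,v); n=E[:,0]; k=((g-c['o'])@n)/(d@n); return E.T@(c['o']+k*d-g)
E
python3 - <<'E'
from h import *
s=st();E=np.array(s['eef_rot']);p=np.array(s['ee_pos'])
c=cam('scene')
im=c['color']; hsv=cv2.cvtColor(im,cv2.COLOR_BGR2HSV)
x0,y0,w,h=215,140,45,62
big=cv2.resize(im[y0:y0+h,x0:x0+w],None,fx=12,fy=9.6,interpolation=cv2.INTER_NEAREST)
big=cv2.resize(im[y0:y0+h,x0:x0+w],None,fx=9,fy=9,interpolation=cv2.INTER_CUBIC)
cv2.imwrite('pics/s8.png',big)
g=p+E[:,1]*.167
for tl in (12,16,20):
    t=np.radians(tl); a=np.array([0,np.cos(t),-np.sin(t)]) # nose dir tool
    print(tl,'tip',proj(c,g+E@(a*.099)).round(1),'barrel end',proj(c,g+E@(a*.085)).round(1),'under',proj(c,g+E@(a*.025)).round(1),'top',proj(c,g-E@(a*.031)).round(1))
t=cam('top')
x0,y0,w,h=350,170,70,60
cv2.imwrite('pics/t8.png',cv2.resize(t['color'][y0:y0+h,x0:x0+w],None,fx=9,fy=9,interpolation=cv2.INTER_CUBIC))
E
```

```text
12 tip [241.2 193.1] barrel end [239.7 188.5] under [233.1 167.7] top [226.4 146.9]
16 tip [242.7 194.2] barrel end [241.  189.4] under [233.5 168. ] top [226.  146.6]
20 tip [244.1 195.1] barrel end [242.2 190.2] under [233.9 168.2] top [225.5 146.4]
```

View pics/s8.png

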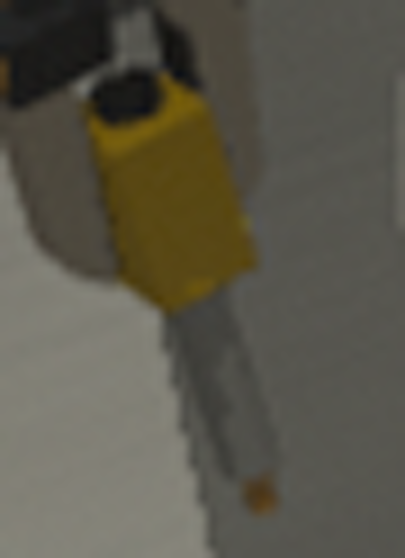

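View pics/t8.png

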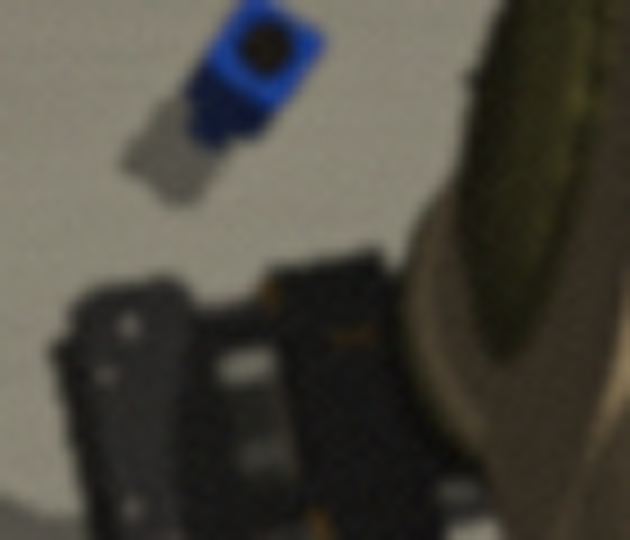

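```bash
python3 - <<'E'
from h import *
s=st();E=np.array(s['eef_rot']);p=np.array(s['ee_pos'])
c=cam('scene')
# brass centroid
x0,y0=215,140
hsv=cv2.cvtColor(c['color'],cv2.COLOR_BGR2HSV).astype(int)
roi=hsv[185:202,236:252]; m=(roi[...,0]>8)&(roi[...,0]<20)&(roi[...,1]>110); ys,xs=np.nonzero(m); print(len(xs),xs.min()+236,xs.max()+236,ys.min()+185,ys.max()+185); bc=(xs.mean()+236,ys.mean()+185)
top=(x0+125/9-.5,y0+93/9-.5)
A=onmid(c,*top,E,p);B=onmid(c,*bc,E,p); T=onmid(c,bc[0]+.6,ys.max()+185+.5,E,p)
print('top',A.round(4),'brass mid',B.round(4),'tip',T.round(4))
d=B-A; print(np.linalg.norm(d),np.degrees(np.arctan2(-d[2],d[1])))
d=T-A; print(np.linalg.norm(d),np.degrees(np.arctan2(-d[2],d[1])))
d=T; print('from grasp',np.linalg.norm(d),np.degrees(np.arctan2(-d[2],d[1])))
# tip depth
W=cloud(c); g=p+E[:,1]*.167; L=(W-g)@E
print(L[int(round(bc[1])),int(round(bc[0]))].round(4))
# barrel depth points
mm=(abs(L[...,0])<.012)&(L[...,1]>.03)&(L[...,1]<.1)&(abs(L[...,2]+.02)<.035)
Q=L[mm]; print(len(Q)); 
for lo in np.arange(.03,.1,.01):
    q=Q[(Q[:,1]>=lo)&(Q[:,1]<lo+.01)]; print(lo.round(2),len(q),q.mean(0).round(4) if len(q) else '')
E
```

```text
6 243 244 194 196
top [ 0.     -0.0268 -0.0001] brass mid [ 0.      0.095  -0.0306] tip [-0.      0.099  -0.0322]
0.12558467473489485 14.032020428573688
0.1298124241012119 14.298053690373113
from grasp 0.10406690512175072 18.009546725690292
[ 0.0008  0.0947 -0.0316]
147
0.03 29 [-0.0009  0.0354 -0.022 ]
0.04 24 [-0.0019  0.0446 -0.0245]
0.05 28 [-0.001   0.0547 -0.0269]
0.06 24 [-0.0011  0.0652 -0.0298]
0.07 27 [-0.0015  0.0753 -0.0324]
0.08 7 [-0.0011  0.0865 -0.0321]
0.09 8 [-0.0003  0.0932 -0.033 ]
0.1 0
```

Three checks agree on a tilt of about 14° (disc-to-tip 14.3°, barrel depth 14.6°, face 12.6°). Next I'll put the nose back in the tube's mouth and swivel about 6° more.

Call:
arm_command:
  series: "0 0.03 -0.001 0 0;0 0.06 -0.001 0 0;0 0.08 -0.001 0 0;0 0.095 -0.001 0 0;0 0.105 -0.001 0 0;0 0.110 -0.001 0 0;0 0.113 -0.001 0 0;0 0.113 -0.001 0 0"

```text
time: 14.9
ee_pos: [0.5097, -0.1852, 0.3341]
eef_rot: [[-0.181, 0.003, -0.983], [0.983, -0.0, -0.181], [-0.001, -1.0, -0.003]]
force: [4.9, 0.8, -3.6]
gripper_width: 0.324
```

Call:
arm_command:
  series: "0 0 0.002 0 0;0 0 0.004 0 0;0 0 0.006 0 0;0 -0.0005 0.008 0 0;0 -0.001 0.010 0 0;0 -0.0015 0.012 0 0;0 -0.002 0.014 0 0;0 -0.002 0.0155 0 0"

```text
time: 15.9
ee_pos: [0.4946, -0.1879, 0.3364]
eef_rot: [[-0.181, 0.004, -0.983], [0.983, -0.0, -0.181], [-0.001, -1.0, -0.004]]
force: [6.1, 1.6, -1.2]
gripper_width: 0.324
```

Call:
arm_command:
  series: "0 -0.005 0 0 0;0 -0.015 0 0 0;0 -0.03 0 0 0;0 -0.05 0 0 0;0 -0.075 0 0 0;0 -0.1 0 0 0;0 -0.11 0 0 0;0 -0.11 0 0 0"

```text
time: 16.9
ee_pos: [0.4932, -0.1881, 0.4464]
eef_rot: [[-0.181, 0.001, -0.984], [0.984, -0.0, -0.181], [-0.001, -1.0, -0.001]]
force: [-0.3, -0.2, -2.2]
gripper_width: 0.324
```

```bash
cat >> h.py <<'E'
def barrel(c,E,p,step=.01):
    W=cloud(c); g=p+E[:,1]*.167; L=(W-g)@E
    mm=(abs(L[...,0])<.006)&(L[...,1]>.03)&(L[...,1]<.083)&(abs(L[...,2]+.025)<.04)
    Q=L[mm]; k=np.polyfit(Q[:,1],Q[:,2],1); r=Q[:,2]-np.polyval(k,Q[:,1]); k=np.polyfit(Q[abs(r)<.004,1],Q[abs(r)<.004,2],1)
    print('barrel tilt',np.degrees(np.arctan(-k[0])).round(2),'surface z at y=0.06',np.polyval(k,.06).round(4),len(Q))
    return L
E
python3 - <<'E'
from h import *
c,W,L=meas()
s=st();E=np.array(s['eef_rot']);p=np.array(s['ee_pos']); print(p,s['force'])
barrel(c,E,p)
g=p+E[:,1]*.167; u,v=proj(c,g).round().astype(int); print(u,v)
x0,y0=u-20,v-20
cv2.imwrite('pics/s9.png',cv2.resize(c['color'][y0:y0+65,x0:x0+55],None,fx=9,fy=9,interpolation=cv2.INTER_CUBIC)); print(x0,y0)
E
```

```text
plane n(tool) [-0.06  -0.405 -0.912] tilt 23.96 N 314 142 centre [-0.001  -0.0077 -0.0239]
[ 0.49315052 -0.18808101  0.44562611] [-0.62741645 -0.20984802 -1.33703433]
barrel tilt 21.66 surface z at y=0.06 -0.0425 109
227 156
207 136
```

View pics/s9.png

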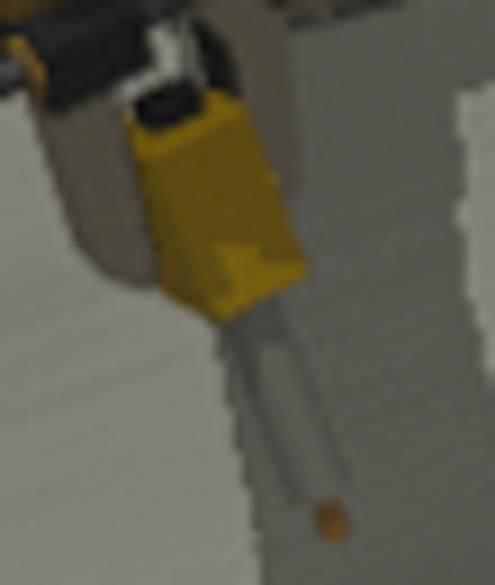

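```bash
python3 - <<'E'
from h import *
s=st();E=np.array(s['eef_rot']);p=np.array(s['ee_pos'])
c=cam('scene')
A=onmid(c,207+170/9-.5,136+103/9-.5,E,p);T=onmid(c,207+338/9-.5,136+537/9-.5,E,p)
d=T-A; print(A.round(4),T.round(4),np.linalg.norm(d),np.degrees(np.arctan2(-d[2],d[1])))
W=cloud(c);g=p+E[:,1]*.167;L=(W-g)@E
hsv=cv2.cvtColor(c['color'],cv2.COLOR_BGR2HSV).astype(int)
roi=hsv[185:205,236:252]; m=(roi[...,0]>8)&(roi[...,0]<20)&(roi[...,1]>110); ys,xs=np.nonzero(m)
for x,y in zip(xs+236,ys+185): print(x,y,L[y,x].round(4))
c2=cam('wrist'); cv2.imwrite('pics/w9.png',c2['color'])
E
```

```text
[ 0.     -0.0277 -0.0025] [-0.      0.0927 -0.0478] 0.12866638122549126 20.591890607799847
243 192 [-0.0004  0.0827 -0.0463]
244 192 [ 0.0012  0.0822 -0.0483]
242 193 [-0.0037  0.0834 -0.0468]
243 193 [-0.0018  0.0837 -0.0481]
244 193 [ 0.0021  0.0886 -0.0454]
243 194 [-0.0015  0.0887 -0.0465]
244 194 [ 0.0009  0.0901 -0.0468]
245 194 [ 0.0029  0.0904 -0.0481]
243 195 [-0.0025  0.0906 -0.0475]
244 195 [-0.0008  0.0905 -0.0492]
```

View pics/w9.png

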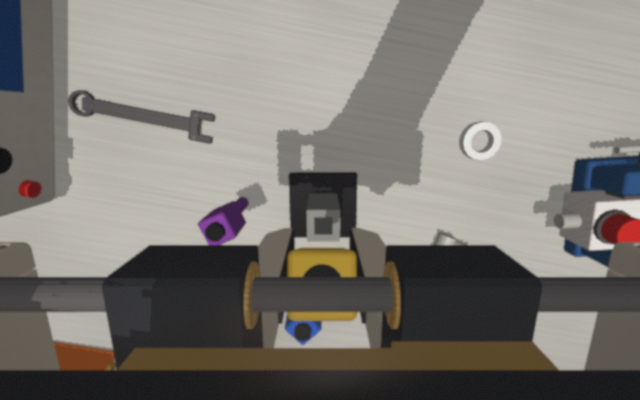

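Tilt is now about 20.6–21.7°. The tip sits at tool offset (0, 0.0925, -0.0465) from the grasp point. Next I move to a standoff 40 mm off the pad.

Call:
arm_command:
  series: "0.012 0 0 0 0;0.04 0 0.002 0 0;0.075 0 0.003 -1 0;0.115 0 0.004 -1 0;0.155 0 0.006 -2 0;0.195 0 0.007 -2 0;0.235 0 0.008 -2 0;0.275 0 0.009 -3 0"

```text
time: 18.05
ee_pos: [0.4339, 0.0825, 0.4454]
eef_rot: [[-0.233, -0.001, -0.972], [0.972, -0.0, -0.233], [0.0, -1.0, 0.001]]
force: [0.4, 0.2, -1.8]
gripper_width: 0.319
```

Call:
arm_command:
  series: "0.03 0 0.001 0 0;0.06 0 0.002 -0.5 0;0.085 0.01 0.003 -1 0;0.1 0.02 0.003 -1 0;0.108 0.03 0.003 -1 0;0.109 0.04 0.004 -1 0;0.109 0.045 0.004 -1 0;0.109 0.045 0.004 -1 0"

```text
time: 19.05
ee_pos: [0.4058, 0.1853, 0.4004]
eef_rot: [[-0.248, -0.001, -0.969], [0.969, -0.001, -0.248], [-0.0, -1.0, 0.001]]
force: [0.8, 0.5, -1.3]
gripper_width: 0.319
```

```bash
python3 - <<'E'
from h import *
c,W,L=meas()
s=st();E=np.array(s['eef_rot']);p=np.array(s['ee_pos']); print(p,E.round(3).tolist(),s['force'])
barrel(c,E,p)
cv2.imwrite('pics/s10.png',cv2.resize(c['color'][80:200,290:420],None,fx=5,fy=5,interpolation=cv2.INTER_CUBIC))
c=cam('top'); cv2.imwrite('pics/t10.png',cv2.resize(c['color'][200:290,190:310],None,fx=6,fy=6,interpolation=cv2.INTER_CUBIC))
c=cam('wrist'); cv2.imwrite('pics/w10.png',c['color'])
E
```

```text
plane n(tool) [-0.017 -0.366 -0.93 ] tilt 21.48 N 203 90 centre [-0.0031 -0.0081 -0.0237]
[0.40586832 0.18540314 0.40069479] [[-0.248, -0.0, -0.969], [0.969, -0.0, -0.248], [-0.0, -1.0, 0.0]] [ 0.60386149  0.47436859 -1.12699414]
barrel tilt 18.84 surface z at y=0.06 -0.0402 73
```

View pics/s10.png

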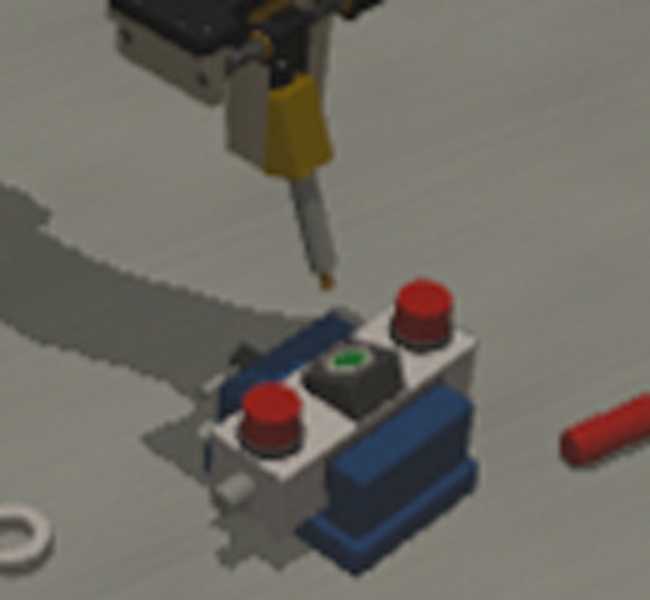

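View pics/w10.png

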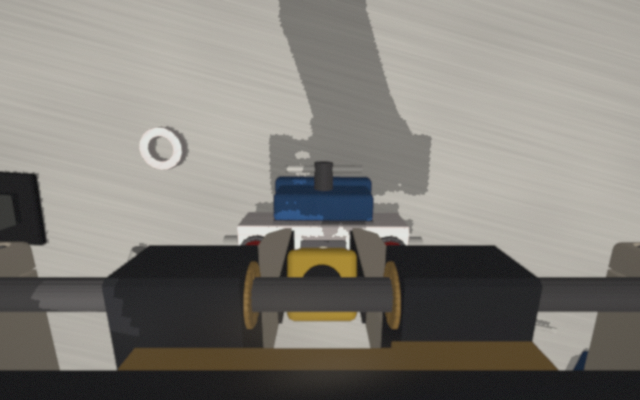

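```bash
python3 - <<'E'
from h import *
s=st();E=np.array(s['eef_rot']);p=np.array(s['ee_pos']); g=p+E[:,1]*.167
c=cam('scene')
T=onmid(c,290+326/5-.5,80+286/5-.5,E,p); print('tip tool',T.round(4),'world',(g+E@T).round(4))
W=cloud(c)
for C,S,m in blobs(c,W,'green',8):
    if abs(C[0]-359)<8: print('green',C,S.tolist(),onplane(c,*C,.098).round(4),np.nanmedian(W[m],0).round(4))
tip=g+E@np.array([0,.0925,-.047]); print('tip est',tip.round(4))
S=np.array([.4693,.2017,.098]); n=np.array([-np.sin(np.radians(20))*.969,-np.sin(np.radians(20))*.248,np.cos(np.radians(20))])
for t in (tip,g+E@T):
    d=t-S; print('height along n',(d@n).round(4),'lateral tool', (E.T@(d-(d@n)*n)).round(4), 'to go tool',(E.T@-d).round(4))
E
```

```text
tip tool [-0.      0.0928 -0.0446] world [0.4493 0.1967 0.1412]
green [359.42857143 151.14285714] [357, 150, 6, 3, 14] [0.4682 0.2037 0.098 ] [0.4689 0.2029 0.0987]
tip est [0.4515 0.1973 0.1415]
height along n 0.0471 lateral tool [0.0001 0.0008 0.0022] to go tool [-0.0001  0.0435 -0.0183]
height along n 0.0476 lateral tool [0.0001 0.0016 0.0044] to go tool [-0.0001  0.0432 -0.0206]
```

Call:
arm_command:
  series: "0 0.008 -0.004 0 0;0 0.016 -0.008 0 0;0 0.022 -0.011 0 0;0 0.028 -0.0135 0 0;0 0.032 -0.0155 0 0;0 0.035 -0.0165 0 0;0 0.036 -0.017 0 0;0 0.036 -0.017 0 0"

```text
time: 20.25
ee_pos: [0.4222, 0.19, 0.3648]
eef_rot: [[-0.249, 0.0, -0.969], [0.969, 0.0, -0.249], [-0.0, -1.0, -0.0]]
force: [-0.0, 0.2, -0.7]
gripper_width: 0.321
```

```bash
python3 - <<'E'
from h import *
c=cam('scene')
s=st();E=np.array(s['eef_rot']);p=np.array(s['ee_pos']); print(p,s['force'])
barrel(c,E,p)
cv2.imwrite('pics/s11.png',cv2.resize(c['color'][110:175,325:390],None,fx=9,fy=9,interpolation=cv2.INTER_CUBIC))
E
```

```text
[0.42216173 0.19005351 0.36484144] [-0.00498771  0.88767368 -1.43278836]
barrel tilt 20.37 surface z at y=0.06 -0.0412 70
```

View pics/s11.png

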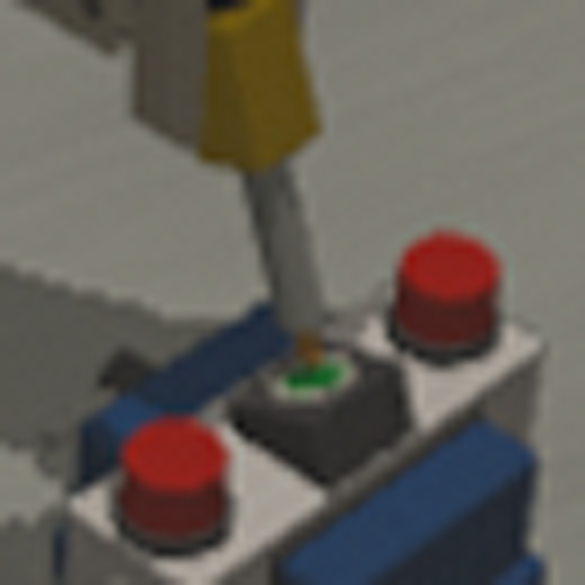

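The tip (310,362) sits just above the green spot (312,376). I'll approach along the normal in small steps, watching the force.

Call:
arm_command:
  series: "0 0.001 -0.0004 0 0;0 0.002 -0.0008 0 0;0 0.003 -0.0012 0 0;0 0.004 -0.0016 0 0;0 0.005 -0.002 0 0;0 0.006 -0.0022 0 0;0 0.007 -0.0026 0 0;0 0.007 -0.0026 0 0"

```text
time: 21.3
ee_pos: [0.4247, 0.1907, 0.3577]
eef_rot: [[-0.249, -0.0, -0.969], [0.969, -0.0, -0.249], [-0.0, -1.0, 0.0]]
force: [0.3, 0.7, -1.3]
gripper_width: 0.323
```

Call:
arm_command:
  series: "0 0.001 -0.0004 0 0;0 0.002 -0.0008 0 0;0 0.003 -0.0011 0 0;0 0.003 -0.0011 0 0"

```text
time: 21.8
ee_pos: [0.4258, 0.191, 0.3547]
eef_rot: [[-0.249, -0.0, -0.969], [0.969, -0.0, -0.249], [-0.0, -1.0, 0.0]]
force: [-0.5, 0.7, 1.1]
gripper_width: 0.322
```

```bash
python3 - <<'E'
from h import *
f=[]
for i in range(4):
    c=cam('scene'); s=st(); f.append(s['force'])
print(np.array(f).round(2))
cv2.imwrite('pics/s12.png',cv2.resize(c['color'][110:175,325:390],None,fx=9,fy=9,interpolation=cv2.INTER_CUBIC))
E
```

```text
[[ 0.33 -0.54  0.6 ]
 [-1.27 -0.99  0.93]
 [-1.52 -0.3   0.73]
 [-0.89 -0.56  0.62]]
```

View pics/s12.png

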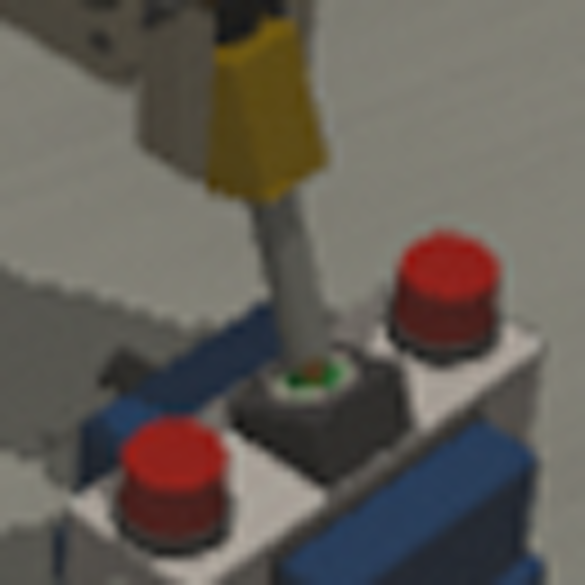

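Contact is made on the spot, about 2 N after about 3 mm. I'm advancing roughly 3.3 mm more, towards half way.

Call:
arm_command:
  series: "0 0.0008 -0.0003 0 0;0 0.0016 -0.0006 0 0;0 0.0024 -0.0009 0 0;0 0.0031 -0.0011 0 0;0 0.0031 -0.0011 0 0;0 0.0031 -0.0011 0 0;0 0.0031 -0.0011 0 0"

```text
time: 22.88
ee_pos: [0.4268, 0.1913, 0.3517]
eef_rot: [[-0.249, 0.0, -0.969], [0.969, 0.0, -0.249], [0.0, -1.0, -0.0]]
force: [-0.7, -0.4, 1.5]
gripper_width: 0.32
```

```bash
python3 - <<'E'
from h import *
f=[]
for i in range(6):
    c=cam('scene'); s=st(); f.append(s['force'])
f=np.array(f);print(f.round(2),f.mean(0).round(2))
E=np.array(s['eef_rot']);p=np.array(s['ee_pos']);print(p)
barrel(c,E,p)
g=p+E[:,1]*.167
W=cloud(c); L=(W-g)@E
# axis: barrel centre line; distance of barrel end to pad along normal
cv2.imwrite('pics/s13.png',cv2.resize(c['color'][110:175,325:390],None,fx=9,fy=9,interpolation=cv2.INTER_CUBIC))
meas()
c=cam('top');Wt=cloud(c)
for C,S,m in blobs(c,Wt,'red'): print(C.round(1),np.nanmedian(Wt[m],0).round(4))
c=cam('wrist'); cv2.imwrite('pics/w13.png',c['color'])
E
```

```text
[[-1.46 -0.6   2.23]
 [-0.07 -0.74  2.15]
 [-1.66 -0.75  2.1 ]
 [-0.37 -0.    1.92]
 [-0.57  0.41  2.14]
 [ 0.14  0.13  2.79]] [-0.66 -0.26  2.22]
[0.42685932 0.19126988 0.3516696 ]
barrel tilt 24.3 surface z at y=0.06 -0.0421 75
plane n(tool) [ 0.075 -0.311 -0.947] tilt 18.2 N 190 74 centre [-0.0025 -0.0059 -0.0247]
[179.2 222.5] [0.5256 0.3959 0.0238]
```

View pics/s13.png

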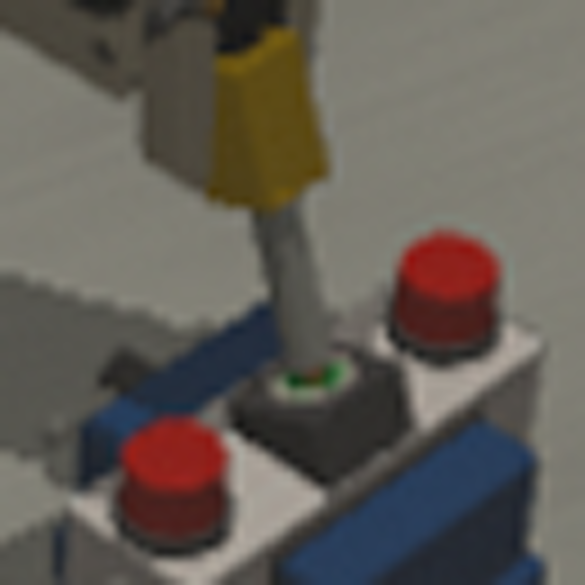

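```bash
python3 - <<'E'
from h import *
c=cam('scene');W=cloud(c)
s=st();E=np.array(s['eef_rot']);p=np.array(s['ee_pos']);g=p+E[:,1]*.167
for C,S,m in blobs(c,W,'red',40): print(C.round(1),S.tolist(),np.nanmedian(W[m],0).round(4))
L=(W-g)@E
mm=(abs(L[...,0])<.006)&(L[...,1]>.03)&(L[...,1]<.07)&(abs(L[...,2]+.035)<.018)
Q=L[mm];k=np.polyfit(Q[:,1],Q[:,2],1);print('tilt',np.degrees(np.arctan(-k[0])),len(Q))
for i in range(3):
    s=st();print(s['ee_pos'].round(4),s['force'].round(2),np.abs(s['qvel']).max().round(4),s['gripper_width']);cam('scene')
E
```

```text
[374.  141.4] [369, 136, 11, 12, 95] [0.4601 0.2607 0.1062]
[343.8 162.3] [339, 157, 11, 12, 105] [0.491  0.1355 0.106 ]
[416.4 163.5] [403, 156, 28, 17, 190] [0.5351 0.3754 0.0224]
[119.9 298.8] [117, 295, 7, 9, 41] [ 0.5765 -0.5239  0.0566]
tilt 21.246768945021834 56
[0.4269 0.1913 0.3516] [-0.82  0.51  2.36] 0.0019 0.32196187562312584
[0.4268 0.1913 0.3516] [-1.21 -0.02  1.8 ] 0.0029 0.32392755916799465
[0.4268 0.1913 0.3516] [-0.27  0.61  1.53] 0.0011 0.3221645808437891
```

Tilt is about 21°, the push is about 3.2 N and the arm is steady. The caps are home and the screwdriver hasn't moved. Handing in.

```bash
python3 -c "
from h import *
print(workorder.hand_in())"
```

```text
the job is handed in; nothing more can be done
None
```

I pushed both caps home and lifted the yellow probe. It is now held steady on the green spot with the nose about half way in. I handed the job in at about 23 s of the 54 s; no verdict is reported.

**Caps:** I pressed each one down with the closed fingers until it met the hard stop. The peak push was about 21 N on the +y cap and 39 N on the -y cap, the latter close to the 40 N limit. Both tops then measured 108 mm above the bench, which is fully home.

**Tilting the probe:** The moves can't tilt the tool, so I swivelled the probe in the jaws against the rim of the stand's tube, at about 6 N. It took two passes to reach the pad's 20° slope.

**Last checks:**
- **Angle:** the probe leans about 21° from vertical by the final barrel fit, against the pad's 20°.
- **Position:** the nose looks centred on the spot to within about 3 mm.
- **Push:** about 3.2 N, which puts the nose roughly 6 to 6.5 mm in. The arm is steady and the grip opening hasn't changed.
- **Other objects:** the screwdriver hasn't moved. I did not re-measure the wrench, bottle, bin, cup, elbow or collar, but nothing showed contact with them.

**Disagreements:**
- Individual angle estimates scattered between 18° and 24°. I discounted the 24° one because its fit took in points on the pad.
- In the last top view the screwdriver's red patch looked shifted, probably because the arm hid part of it. The scene camera showed it in place.

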